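# Slide a board carrier round the bend to the microscope

### The job

Push the yellow round carrier with the green circuit board along its guide channel, round the bend, and fully home against the dark end stop so that the board lies under the microscope, then back the arm off. Keep the carrier flat on the black plate all the way (slide it, do not lift it over the rails), never force it against the rails, do not bump the microscope, and leave everything else on the bench where it is.

Things in the scene. Friction and masses are not known exactly. Their poses are not given: they have to be found in the camera images.
- carrier: Yellow plastic disc, 96 mm across, 40 mm high, a round green circuit board let into its top (chips 2.5 mm proud); 0.25 to 0.5 kg, loose, slides on the black plate; pushed on its upright side wall. Origin: centre of its underside. It starts in the straight first leg of the channel, its centre 50 to 110 mm short of the bend.
- track: Fixed black plate, 375 mm square, 8 mm thick, position and yaw vary. Origin at table height; the plate spans its own x and y from -300 to +75 mm. On it two aluminium rails, 8 mm thick, tops 36 mm above the table, form a channel open above, 104 mm wide inside. Its centre line: first leg along y = 0 from the open end at x = -285 mm towards +x; bend; second leg along x = 0 towards -y.
- microscope: Fixed to the plate, same origin and axes. Lens barrel 52 mm across over (0, -185) mm, lower end 130 mm above table. Black screen, x -95 to 95 mm, lower edge at y = -97 to -120 mm and 175 mm up, top leaning to y = -150 mm, 297 mm up. Post and two lamps at y below -210 mm. An upright tool cannot follow the carrier under the screen; one leaning 30 to 45 degrees back (wrist towards +y of the plate) can.
- bend_start (a point): Point on the channel's centre line, on the plate's top, where the first leg ends and the bend begins: plate x = -100 mm, y = 0.
- bend_mid (a point): Point on the channel's centre line, on the plate's top, halfway round the quarter bend, which has 100 mm radius about (-100, -100) mm in the plate's axes. Pressing the carrier straight into the outside of the bend jams it: push along the bend.
- bend_end (a point): Point on the channel's centre line, on the plate's top, where the bend ends and the second leg begins: plate x = 0, y = -100 mm.
- view_spot (a point): Point on the plate's top (8 mm above the table) under the lens, at plate x = 0, y = -185 mm: the carrier's centre is here when it touches the dark steel stop bar (face at y = -233 mm) that closes the channel. The stop is rigid: force builds up at once when pushing on; keep below 40 N between carrier and track.
- spare_carrier: Bystander: grey disc with a black top, 96 mm across, 40 mm high, empty, loose on the table to the right. Origin: centre of its underside.
- flux_jar: Bystander: small jar with a red cap, 52 mm across, 62 mm high, loose on the black plate in the inside of the bend, at about (-200, -200) mm in the plate's axes. Origin: centre of its underside.
- cleaner_bottle: Bystander: bottle with a blue cap, 60 mm across, 150 mm high, loose on the table to the right. Origin: centre of its underside.
- parts_cup: Bystander: white cup, 70 mm across, 70 mm high, loose on the table to the right. Origin: centre of its underside.
- screwdriver: Bystander: screwdriver lying on the table to the left, about 200 mm long along its own x.
- brush: Bystander: brush lying on the table to the left, about 200 mm long along its own x.
There are look-alikes about, which are no part of the job. Of the things that look like the carrier, the middle-sized one is meant.

How it is judged:
On the way:
1. the carrier passes through the bend of the channel (horizontal distance between carrier and bend_mid below 0.035 m and z of carrier in the frame of track below 0.02 m), for 0.05 s.
At the end, for the whole second after the job is handed in: The yellow carrier lies flat and at rest on the black plate with its centre within 8 mm of the view spot, that is home against the end stop under the lens (horizontal distance between carrier and view_spot below 0.008 m and z of carrier in the frame of track below 0.013 m and angle between carrier's own z axis and vertical below 0.05 rad and linear speed of carrier below 0.01 m/s); the robot touches nothing.
It fails at once if the carrier is lifted more than 12 mm off the plate (z of carrier in the frame of track above 0.02 m).
It fails at once if the carrier is forced against the track with more than 40 N (contact force between carrier and track above 40 N).
It fails at once if the robot bumps the microscope (more than 4 N) (contact force between any of the arm, the fingers and microscope above 4 N).
It fails at once if a bystander is moved by more than 25 mm (distance of any of spare_carrier, flux_jar, cleaner_bottle, screwdriver, brush, parts_cup from where it was at the start of the episode above 0.025 m).
It also fails if it takes over 45 s, if anything falls off the work surface, if the arm or the gripper's body presses on something with over 40 N, if the wrist force passes 120 N, or if a joint passes its speed limit or range.

### The arm

A 7-joint arm with a two-finger parallel gripper is mounted at the origin on the work surface. World frame = base frame: x ahead of the robot, y to its left, z up, the work surface at z = 0. Lengths are in m, angles in rad, forces in N, time in s.
With the tool pointing down it reaches from about 0.425 to 0.95 m from the base axis. Payload 4.7 kg.
Tool frame: the origin (TCP) lies at the very end of the fingers, on their centre line; the grasp point (between the pads) lies 19 mm behind it; z points along the fingers, y is the direction in which the jaws open and shut (so a half turn about z gives the same grasp; the last joint's range is limited). The gripper opens to 85 mm and grips with 20 to 120 N. Pads are 22 mm wide; open, the fingers measure 114 mm over their backs; the gripper's body (76 mm by 85 mm) begins 54 mm behind the grasp point. The pads swing forward as they close: fully open they stand 13 mm farther back than shut.
Start: joints at [1.229, 0.469, -0.049, 1.532, 0.024, 1.141, -0.082], TCP at [0.208, -0.642, 0.231] pointing down, gripper open.
Joint ranges: [-2.59, 2.59], [-0.33, 1.99], [-1.39, 1.29], [0.1, 2.45], [-1.04, 4.18], [0.21, 1.99], [-2.66, 2.66]. Speed limits (rad/s): [2.57, 2.57, 3.14, 3.14, 3.14, 3.14, 3.14].

### API

Orientations are given as a rotation vector (axis times angle).
In Python, from rig import robot gives the robot as it stands.
- The arm moves only by the tool drive_tool, never from a script. Its argument "deltas" is a list that holds one entry, the list of rows, each a list of 7 numbers: the shift along the tool's x, y, z in mm, then the turn, a rotation vector about the tool's x, y, z in degrees, then the finger opening in mm, from 0 to 85.4. In form: [[[x, y, z, rx, ry, rz, jaw], ...]]. A call has 1 to 12 rows; each row shifts and turns the commanded pose from where the row before left it, along the tool's axes as they then stand; what a row does not reach is not made up. A row lasts 1/8 s, in which the tool goes at most 62.5 mm and 10.7 degrees, less where a joint would pass 70% of its speed; a pose out of reach is approached as far as the arm can. A call with a gripper value outside its range is refused whole. The fingers move at their own pace and stop on an object; "newtons" is the grip in N (left out, the last holds). Time passes only in rows, so rows that do not move let the fingers close. It gives the time, the measured TCP pose, the force and the opening at its end, in the units of the state.
- robot.get_obs(): the state, without advancing time (a new reading comes with each control period).
- robot.read_camera(name): name is "scene" or "top" or "wrist"; returns the picture (420x560x3 uint8, red, green, blue); there is no depth.
- robot.get_calibration(name): a dict with "mtx" (3x3 intrinsics, pixels), "rvec" (rotation vector, rad) and "tvec" (3), from world to camera coordinates, as OpenCV has them; the wrist camera has in their place "T_tool_cam" (4x4, takes a point from camera to tool coordinates, whose origin is the TCP and whose axes are the flange's). Camera axes: x right, y down, z forward; pixel columns grow to the right and rows downward; lengths in m; the calibration is good to about 2 mm. A picture is of the moment at which its call begins: read the wrist's pose just before it. get_calibration takes no time and is no camera call.
- robot.close_job(): hands the job in, once; it reports no verdict.
The state is a dict: "time": time; "q": joint angles; "qvel": joint speeds; "effort": joint torques, N m; "eef_pos": TCP position; "eef_rot": TCP orientation; "contact_force": force on the tool from outside, world axes, zero at the start; "ft_torque": the same for the moment, N m; "gripper_width": opening from 0.0 (shut) to 1.0 (fully open).
Only numpy, scipy, OpenCV 4.12 (cv2) and the standard library are available. Lean on these libraries where they do the work, as an engineer would, in place of code of your own. Each camera call takes 0.05 s, during which the arm holds its last target. There are 200 camera calls.

## Working session

There is one attempt and no reset: what is moved stays moved. The work goes in short steps, Python scripts to look and compute and a tool call to move; the robot and the scene stay as the last step left them, time stands still between calls to the robot, and variables do not carry over. Pictures are saved under pics/ and viewed, about 8 in all and at most 12, crops included, and the job is handed in when it is done.

Besides the shell and the picture viewer there is one more tool, called after ">>>" as name(argument=value, ...), one argument or row to a line, values as JSON. drive_tool: Moves the arm, as the interface text tells. Its arguments: {"type":"object","properties":{"deltas":{"type":"array"},"newtons":{"type":"number"}},"required":["deltas"]}

```bash
ls; mkdir -p pics
python3 - <<'E'
from rig import robot
import cv2,numpy as np
o=robot.get_obs(); print({k:np.round(v,3) for k,v in o.items()})
for n in("scene","top"):
    cv2.imwrite(f"pics/{n}0.png",robot.read_camera(n)[:,:,::-1]); c=robot.get_calibration(n)
    R=cv2.Rodrigues(np.array(c["rvec"]))[0]; print(n,np.round(c["mtx"],1).tolist(),"pos",np.round(-R.T@np.array(c["tvec"]).ravel(),3),np.round(R,2).tolist())
print(robot.get_calibration("wrist"))
E
```

```text
pics
{'time': np.float64(0.0), 'q': array([ 1.229,  0.469, -0.049,  1.534,  0.024,  1.141, -0.082]), 'qvel': array([-0.001,  0.   ,  0.001, -0.001,  0.   ,  0.002, -0.001]), 'effort': array([ 0.0000e+00, -5.1030e+01, -4.6000e-02, -2.3771e+01,  1.1000e-02,
        8.0000e-03,  0.0000e+00]), 'eef_pos': array([ 0.208, -0.642,  0.23 ]), 'eef_rot': array([-3.101e+00, -4.890e-01,  1.000e-03]), 'contact_force': array([-0.12 , -0.081, -0.369]), 'ft_torque': array([-0.022,  0.03 ,  0.024]), 'gripper_width': np.float64(0.999)}
scene [[412.2, 0.0, 279.8], [0.0, 412.2, 204.4], [0.0, 0.0, 1.0]] pos [ 1.14  -0.218  0.937] [[0.3, 0.95, -0.0], [0.76, -0.24, -0.6], [-0.57, 0.18, -0.8]]
top [[474.3, 0.0, 276.3], [0.0, 474.3, 211.9], [0.0, 0.0, 1.0]] pos [ 0.405 -0.034  1.348] [[-0.01, -1.0, -0.01], [-1.0, 0.01, -0.08], [0.08, 0.01, -1.0]]
{'mtx': array([[350.35423549,   0.        , 278.13911925],
       [  0.        , 350.35423549, 214.39207563],
       [  0.        ,   0.        ,   1.        ]]), 'T_tool_cam': array([[ 2.68220699e-04, -9.58878191e-01, -2.83817799e-01,
         7.10337894e-02],
       [ 9.99999534e-01,  5.20325040e-04, -8.12872765e-04,
        -3.67090323e-04],
       [ 9.27123474e-04, -2.83817449e-01,  9.58877884e-01,
        -1.42114304e-01],
       [ 0.00000000e+00,  0.00000000e+00,  0.00000000e+00,
         1.00000000e+00]])}
```

View pics/scene0.png

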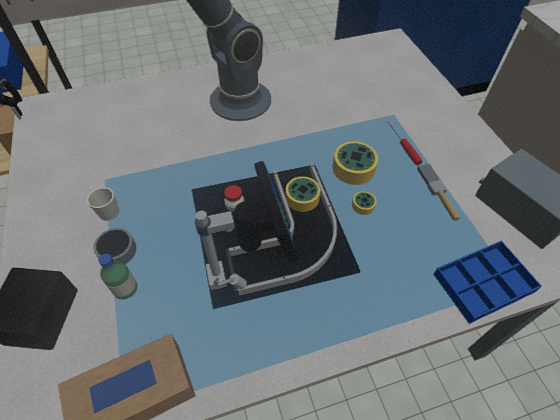

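View pics/top0.png

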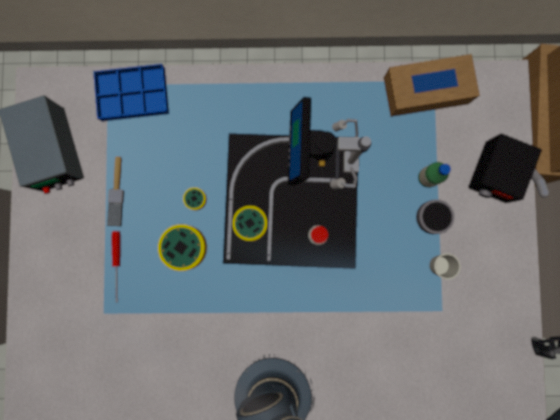

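Candidates in the top view:
- Large yellow disc at (181,247).
- Small yellow disc at (194,198).
- Middle yellow disc in the channel at (249,223).
- Grey spare at (436,217).

The middle-sized disc, which sits in the channel, is the carrier. The plate's left edge runs (229,133)–(222,263), the microscope is near (320,145), and the jar is at (318,235). Next I measure these and check the choice with one crop.

```bash
cat > h.py <<'E'
import cv2,numpy as np
from rig import robot
def ray(name,uv,z):
    c=robot.get_calibration(name); R=cv2.Rodrigues(np.array(c["rvec"]))[0]; t=np.array(c["tvec"]).ravel()
    uv=np.atleast_2d(np.float64(uv)); C=-R.T@t
    d=np.c_[uv,np.ones(len(uv))]@np.linalg.inv(c["mtx"]).T@R
    return (C+d*((z-C[2])/d[:,2])[:,None])[:,:2]
def discs(name,z=0.048):
    im=robot.read_camera(name); hsv=cv2.cvtColor(im,cv2.COLOR_RGB2HSV)
    m=cv2.inRange(hsv,(20,130,90),(35,255,255)); out=[]
    for c in cv2.findContours(m,cv2.RETR_EXTERNAL,cv2.CHAIN_APPROX_NONE)[0]:
        if cv2.contourArea(c)<150: continue
        p=ray(name,c[:,0,:],z); (x,y),r=cv2.minEnclosingCircle(p.astype(np.float32)*1000)
        out.append((cv2.boundingRect(c),round(x,1),round(y,1),round(r,1)))
    return im,out
E
python3 - <<'E'
from h import *
for n in("top","scene"):
    im,o=discs(n); print(n,o)
    if n=="top":
        g=im.max(2).astype(int)
        big=cv2.resize(im[120:280,210:370],None,fx=3.7,fy=3.7,interpolation=cv2.INTER_CUBIC); cv2.imwrite("pics/crop1.png",big[:,:,::-1])
        hsv=cv2.cvtColor(im,cv2.COLOR_RGB2HSV); mat=cv2.inRange(hsv,(90,60,70),(115,255,255))>0
        print("lum",g[200,215:240],g[255:275,300])
        def sub(line,pos,thr):   # subpixel crossing bright->dark
            for i in range(len(line)-1):
                if line[i]>=thr>line[i+1]: return pos(i+(line[i]-thr)/(line[i]-line[i+1]))
        L=[(sub(g[v,205:245],lambda s:205+s,85),v) for v in range(150,255)]
        Rr=[(sub(g[v,375:340:-1],lambda s:375-s,85),v) for v in range(195,260)]
        B=[(u,sub(g[285:255:-1,u],lambda s:285-s,85)) for u in range(278,350)]
        T=[(u,sub(g[115:145,u],lambda s:115+s,85)) for u in range(235,280)]
        for k,p in dict(L=L,R=Rr,B=B,T=T).items():
            p=[q for q in p if None not in q]; w=ray("top",p,0.008)
            vx,vy,x,y=cv2.fitLine(w.astype(np.float32)*1000,cv2.DIST_HUBER,0,.01,.01).ravel()
            res=np.abs((w[:,0]*1000-x)*vy-(w[:,1]*1000-y)*vx)
            print(k,len(p),"ang",round(np.degrees(np.arctan2(vy,vx)),2),"pt",round(x,1),round(y,1),"res",round(np.median(res),2))
E
```

```text
top [((159, 225, 47, 45), 414.8, 243.3, 64.7), ((232, 205, 36, 36), 479.9, 57.5, 49.8)]
lum [156 155 156 155 156 156 157 155 152 142 113  71  41  55  85 106 104  86
  60  36  30  29  28  30  27] [ 47  44  46  48  49  50  48  52  49  51  66  97 128 144 150 150 151 152
 152 151]
L 105 ang -2.64 pt 563.0 126.7 res 0.18
R 65 ang -2.73 pt 467.7 -240.4 res 0.17
B 72 ang 87.6 pt 359.1 -119.5 res 0.15
T 45 ang 87.38 pt 736.8 35.1 res 0.21
scene [((285, 177, 35, 35), 489.9, 56.1, 60.6)]
```

View pics/crop1.png

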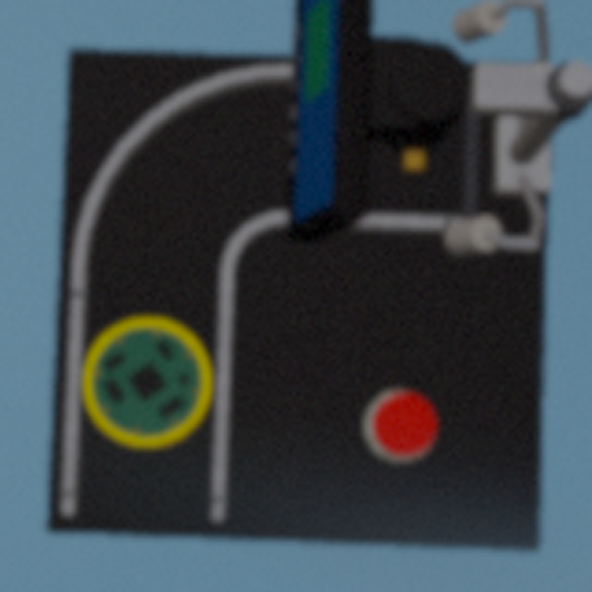

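The crop confirms it: the middle-sized yellow disc sits in the first leg, centred at crop pixel (148,382). The jar's cap is at (402,425), and the screen covers (315,110).

- **Plate:** origin about (664.7, 49.0) mm, yaw about −2.6°. Opposite edges measure 371 mm against 375 mm because of symmetric blur, so I used the mid-lines.
- **Carrier:** at plate (−185, 0), which is 85 mm short of the bend. That agrees with y = 0 and the 50–110 mm range.

Now the path planner and the approach.

```bash
cat > plan.py <<'E'
from h import *
from scipy.spatial.transform import Rotation as Ro, Slerp
O=np.array([664.7,49.0]); YAW=-2.6; c,s=np.cos(np.radians(YAW)),np.sin(np.radians(YAW)); P=np.array([[c,-s],[s,c]])
def p2w(x,y,z): return np.r_[O+P@[x,y],z]
def w2p(w): return np.r_[P.T@(np.array(w[:2])-O),w[2]]
def Rt(head,lean):   # head: push heading in plate deg, lean: tool leaning back deg
    h,l=np.radians(head+YAW),np.radians(lean); f=np.array([np.cos(h),np.sin(h),0]); u=np.array([0,0,1.])
    z=-u*np.cos(l)+f*np.sin(l); x=-(f*np.cos(l)+u*np.sin(l)); return Ro.from_matrix(np.c_[x,np.cross(z,x),z])
def pose():
    o=robot.get_obs(); return np.array(o["eef_pos"])*1000,Ro.from_rotvec(o["eef_rot"]),o
def state(o):
    r=Ro.from_rotvec(o["eef_rot"]).as_matrix(); print("t",round(float(o["time"]),2),"plate",np.round(w2p(np.array(o["eef_pos"])*1000),1),"toolz",np.round(r[:,2],2),"x az(plate)",round(np.degrees(np.arctan2(r[1,0],r[0,0]))-YAW,1),"F",np.round(o["contact_force"],1),"q",np.round(o["q"],2))
def rows(wps,step=0.5,jaw=0,start=None):  # wps: (world mm, Ro, nrows)
    p,R,o=pose(); state(o); out=[]
    for tp,tR,n in wps:
        p0,R0=p,R; sl=Slerp([0,1],Ro.concatenate([R0,tR]))
        for i in range(1,n+1):
            g=p0+(tp-p0)*i/n; d=np.round(R.inv().apply(g-p)/step)*step
            a=np.round((R.inv()*sl(i/n)).as_rotvec(degrees=True)*2)/2
            out.append([*d.tolist(),*a.tolist(),jaw]); p=p+R.apply(d); R=R*Ro.from_rotvec(a,degrees=True)
    for i in range(0,len(out),12): print("["+",".join("["+",".join(f"{v+0:g}" for v in r)+"]" for r in out[i:i+12])+"]")
    print("end",np.round(w2p(p),1),np.round(np.linalg.norm(p[:2]),1))
E
python3 - <<'E'
from plan import *
p,R,o=pose(); T=Rt(0,0)
turn=(R.inv()*T).as_rotvec(degrees=True); print(turn)
half=R*Ro.from_rotvec(turn/2,degrees=True)
rows([(np.array([450,-250,231.]),half,9),(np.array([440,61,150.]),T,9)],step=1)
E
```

```text
[-1.85149809e-02 -9.06059117e-02 -1.59478091e+02]
t 0.2 plate [-425.3 -710.9  230.7] toolz [-0.  0. -1.] x az(plate) 20.5 F [-0.2  0.3  0.3] q [ 1.23  0.47 -0.05  1.53  0.02  1.14 -0.08]
[[39,-33,0,0,0,-9,0],[44,-27,0,0,0,-8.5,0],[47,-20,0,0,0,-9,0],[50,-12,0,0,0,-9,0],[51,-4,0,0,0,-9,0],[51,3,0,0,0,-8.5,0],[50,11,0,0,0,-9,0],[47,19,0,0,0,-9,0],[44,26,0,0,0,-8.5,0],[34,3,9,0,0,-9,0],[34,9,9,0,0,-9,0],[31,14,9,0,0,-8.5,0]]
[[30,19,9,0,0,-9,0],[26,22,9,0,0,-9,0],[22,27,9,0,0,-9,0],[18,29,9,0,0,-8.5,0],[13,32,9,0,0,-9,0],[8,34,9,0,0,-9,0]]
end [-225.4    1.9  150.3] 443.9
```

>>> drive_tool(
  deltas=[
    [[39, -33, 0, 0, 0, -9, 0], [44, -27, 0, 0, 0, -8.5, 0], [47, -20, 0, 0, 0, -9, 0], [50, -12, 0, 0, 0, -9, 0], [51, -4, 0, 0, 0, -9, 0], [51, 3, 0, 0, 0, -8.5, 0], [50, 11, 0, 0, 0, -9, 0], [47, 19, 0, 0, 0, -9, 0], [44, 26, 0, 0, 0, -8.5, 0]],
  ],
  newtons=20,
)

```text
time: 1.32
eef_pos: [0.4503, -0.2491, 0.2314]
eef_rot: [2.067, 2.365, -0.0]
contact_force: [-0.0, -0.5, -0.6]
gripper_width: 0.005
```

>>> drive_tool(
  deltas=[
    [[34, 3, 9, 0, 0, -9, 0], [34, 9, 9, 0, 0, -9, 0], [31, 14, 9, 0, 0, -8.5, 0], [30, 19, 9, 0, 0, -9, 0], [26, 22, 9, 0, 0, -9, 0], [22, 27, 9, 0, 0, -9, 0], [18, 29, 9, 0, 0, -8.5, 0], [13, 32, 9, 0, 0, -9, 0], [8, 34, 9, 0, 0, -9, 0]],
  ],
)

```text
time: 2.45
eef_pos: [0.4397, 0.0615, 0.1501]
eef_rot: [0.063, 3.141, -0.001]
contact_force: [0.5, -1.0, 0.4]
gripper_width: -0.001
```

Run:
```python
from plan import *
rows([(p2w(-256,0,100),Rt(0,0),3),(p2w(-256,0,24),Rt(0,0),4)],step=1)
```

```text
t 2.45 plate [-225.3    2.3  150.1] toolz [ 0. -0. -1.] x az(plate) 180.3 F [ 0.5 -1.   0.4] q [ 0.53  0.31 -0.89  2.11  0.32  0.86  0.98]
[[10,-1,17,0,0,0,0],[10,0,16,0,0,0,0],[11,-1,17,0,0,0.5,0],[0,0,19,0,0,0,0],[0,0,19,0,0,0,0],[0,0,19,0,0,0,0],[0,0,19,0,0,0,0]]
end [-2.562e+02  1.000e-01  2.410e+01] 413.2
```

>>> drive_tool(
  deltas=[
    [[10, -1, 17, 0, 0, 0, 0], [10, 0, 16, 0, 0, 0, 0], [11, -1, 17, 0, 0, 0.5, 0]],
  ],
)

```text
time: 2.82
eef_pos: [0.4086, 0.0601, 0.0999]
eef_rot: [0.085, 3.14, 0.0]
contact_force: [-0.3, -0.3, 0.3]
gripper_width: 0.004
```

Run:
```python
from plan import *
rows([(p2w(-256,0,24),Rt(0,0),5)],step=1)
```

```text
t 2.83 plate [-256.4   -0.5   99.9] toolz [ 0.  0. -1.] x az(plate) 179.5 F [-0.3 -0.3  0.3] q [ 0.48  0.35 -0.85  2.22  0.4   0.73  0.88]
[[0,0,15,0,0,0,0],[0,0,15,0,0,0,0],[0,0,16,0,0,-0.5,0],[0,0,15,0,0,0,0],[0,1,15,0,0,0,0]]
end [-256.3    0.5   23.9] 413.2
```

>>> drive_tool(
  deltas=[
    [[0, 0, 15, 0, 0, 0, 0], [0, 0, 15, 0, 0, 0, 0], [0, 0, 16, 0, 0, -0.5, 0], [0, 0, 15, 0, 0, 0, 0], [0, 1, 15, 0, 0, 0, 0]],
  ],
)

```text
time: 3.45
eef_pos: [0.4089, 0.0609, 0.0238]
eef_rot: [0.071, 3.141, -0.0]
contact_force: [-0.4, 0.0, 0.7]
gripper_width: -0.001
```

Run:
```python
from plan import *
im,o=discs("top"); print(o, [np.round(w2p([a[1],a[2],0]),1) for a in o])
cv2.imwrite("pics/top1.png",cv2.resize(im[120:320,180:400],None,fx=2.7,fy=2.7)[:,:,::-1])
state(robot.get_obs())
```

```text
[((159, 225, 47, 45), 414.4, 243.3, 64.8), ((232, 205, 36, 32), 480.0, 57.2, 50.0)] [array([-258.9,  182.7,    0. ]), array([-184.9,   -0.2,    0. ])]
t 3.5 plate [-2.571e+02  2.000e-01  2.260e+01] toolz [-0. -0. -1.] x az(plate) 180.0 F [-0.4  0.2 -0.9] q [ 0.33  0.49 -0.7   2.28  0.6   0.57  0.69]
```

View pics/top1.png

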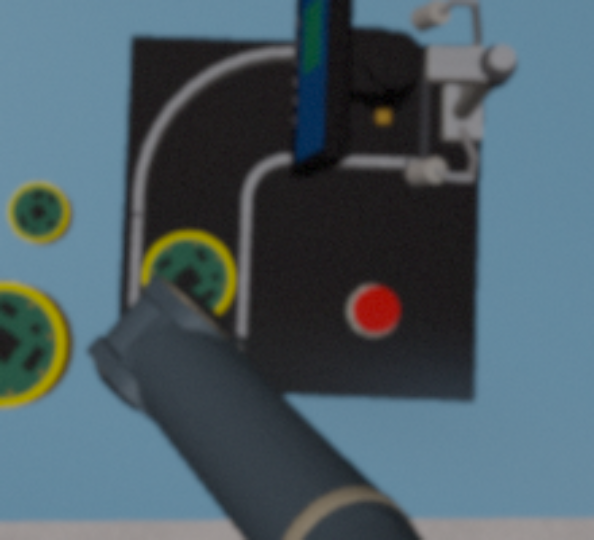

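The tool now stands in the channel behind the carrier, hidden under the wrist near pixel (160,310). The carrier is unmoved at plate (−185, 0). I'll push along the first leg now.

Run:
```python
from plan import *
rows([(p2w(-246,0,24),Rt(0,0),3),(p2w(-240,0,24),Rt(0,0),3),(p2w(-160,0,24),Rt(0,0),16)])
```

```text
t 3.5 plate [-2.571e+02  2.000e-01  2.260e+01] toolz [-0. -0. -1.] x az(plate) 180.0 F [-0.4  0.2 -0.9] q [ 0.33  0.49 -0.7   2.28  0.6   0.57  0.69]
[[-3.5,0,-0.5,0,0,0,0],[-4,0,-0.5,0,0,0,0],[-3.5,0,-0.5,0,0,0,0],[-2,0,0,0,0,0,0],[-2,0,0,0,0,0,0],[-2,0,0,0,0,0,0],[-5,0,0,0,0,0,0],[-5,0,0,0,0,0,0],[-5,0,0,0,0,0,0],[-5,0,0,0,0,0,0],[-5,0,0,0,0,0,0],[-5,0,0,0,0,0,0]]
[[-5,0,0,0,0,0,0],[-5,0,0,0,0,0,0],[-5,0,0,0,0,0,0],[-5,0,0,0,0,0,0],[-5,0,0,0,0,0,0],[-5,0,0,0,0,0,0],[-5,0,0,0,0,0,0],[-5,0,0,0,0,0,0],[-5,0,0,0,0,0,0],[-5,0,0,0,0,0,0]]
end [-160.1    0.2   23.8] 508.0
```

>>> drive_tool(
  deltas=[
    [[-3.5, 0, -0.5, 0, 0, 0, 0], [-4, 0, -0.5, 0, 0, 0, 0], [-3.5, 0, -0.5, 0, 0, 0, 0], [-2, 0, 0, 0, 0, 0, 0], [-2, 0, 0, 0, 0, 0, 0], [-2, 0, 0, 0, 0, 0, 0], [-5, 0, 0, 0, 0, 0, 0], [-5, 0, 0, 0, 0, 0, 0]],
  ],
)

```text
time: 4.5
eef_pos: [0.4366, 0.0598, 0.0257]
eef_rot: [0.071, 3.14, 0.0]
contact_force: [-0.9, 0.4, -0.4]
gripper_width: 0.001
```

Run:
```python
from plan import *
im,o=discs("top"); print(o, [np.round(w2p([a[1],a[2],0]),1) for a in o])
im,o=discs("scene"); print(o, [np.round(w2p([a[1],a[2],0]),1) for a in o])
state(robot.get_obs())
```

```text
[((159, 225, 47, 45), 414.4, 243.3, 64.8), ((233, 199, 35, 29), 498.6, 55.5, 49.7)] [array([-258.9,  182.7,    0. ]), array([-166.2,   -1. ,    0. ])]
[((287, 181, 35, 36), 506.5, 54.5, 60.7), ((334, 142, 43, 41), 424.3, 242.7, 80.4)] [array([-158.3,   -1.7,    0. ]), array([-248.9,  182.6,    0. ])]
t 4.6 plate [-227.5    0.6   25.9] toolz [ 0.  0. -1.] x az(plate) 180.0 F [0.1 0.2 0.3] q [ 0.34  0.51 -0.7   2.22  0.59  0.6   0.73]
```

Contact is confirmed: the carrier has moved to x ≈ −166 with the TCP at −227.5, a spacing of about 60 mm, and force is under 1 N. Continuing.

>>> drive_tool(
  deltas=[
    [[-6, 0, 0.5, 0, 0, 0, 0], [-6, 0, 0.5, 0, 0, 0, 0], [-6, 0, 0.5, 0, 0, 0, 0], [-6, 0, 0.5, 0, 0, 0, 0], [-6, 0, 0, 0, 0, 0, 0], [-6, 0, 0, 0, 0, 0, 0], [-6, 0, 0, 0, 0, 0, 0], [-6, 0, 0, 0, 0, 0, 0], [-6, 0, 0, 0, 0, 0, 0], [-6, 0, 0, 0, 0, 0, 0], [-6, 0, 0, 0, 0, 0, 0]],
  ],
)

```text
time: 5.98
eef_pos: [0.5021, 0.0568, 0.0238]
eef_rot: [0.071, 3.141, -0.0]
contact_force: [-0.9, 0.2, -1.0]
gripper_width: -0.003
```

```bash
cat >> plan.py <<'E'
def wp(s,lean,n,z=24,extra=0):   # s: carrier's arc length in mm from bend_start
    L=50*np.pi; a=np.clip(s/L,0,1)*np.pi/2; t=np.array([np.cos(a),-np.sin(a)])
    c=np.array([-100+100*np.sin(a),-100+100*np.cos(a)])+t*(s-np.clip(s,0,L))
    q=c-t*(48+11*np.cos(np.radians(lean))+extra); return p2w(*q,z),Rt(-np.degrees(a),lean),n
E
python3 - <<'E'
from plan import *
im,o=discs("top"); print(o, [np.round(w2p([a[1],a[2],0]),1) for a in o])
rows([wp(s,s/157*40,1) for s in np.arange(6,157,6)])
E
```

```text
[((159, 225, 47, 45), 414.4, 243.3, 64.8)] [array([-258.9,  182.7,    0. ])]
t 6.03 plate [-161.7    0.5   23.9] toolz [ 0.  0. -1.] x az(plate) 180.0 F [-0.2 -0.9 -0.7] q [ 0.34  0.59 -0.69  2.07  0.6   0.68  0.78]
[[-9,3,0,0,-1.5,3.5,0],[-6,3,0,0,-1.5,3.5,0],[-6,3.5,0.5,0.5,-1.5,3.5,0],[-6,3.5,0.5,0.5,-1.5,3,0],[-6,3.5,0.5,0,-1.5,3.5,0],[-6.5,3,1,0.5,-1.5,3.5,0],[-6,3.5,1,1,-1.5,3.5,0],[-6,3.5,1,0.5,-1.5,3.5,0],[-6,3,1,0.5,-1.5,3,0],[-6,3.5,1.5,1,-1.5,3.5,0],[-6,3.5,2,1,-1.5,3.5,0],[-6,3,1.5,1,-2,3,0]]
[[-5.5,3.5,2,1,-1.5,3.5,0],[-6,3.5,2,1.5,-1.5,3,0],[-6,3,2.5,1,-1.5,3,0],[-5.5,3.5,2.5,1.5,-1.5,3.5,0],[-5.5,3,2.5,1.5,-1.5,3,0],[-6,3.5,2.5,1.5,-1.5,3,0],[-5.5,3.5,3,1.5,-1.5,3,0],[-5.5,3,3,2,-1.5,3,0],[-5,3.5,3.5,1.5,-1.5,3,0],[-5.5,3,3,2,-1.5,3,0],[-5,3.5,3.5,2,-1.5,2.5,0],[-5.5,3,4,2,-1.5,3,0]]
[[-5,3,3.5,2,-1.5,2.5,0],[-5,3.5,4,2,-1.5,3,0]]
end [ -0.5 -42.7  24. ] 662.3
```

>>> drive_tool(
  deltas=[
    [[-9, 3, 0, 0, -1.5, 3.5, 0], [-6, 3, 0, 0, -1.5, 3.5, 0], [-6, 3.5, 0.5, 0.5, -1.5, 3.5, 0], [-6, 3.5, 0.5, 0.5, -1.5, 3, 0], [-6, 3.5, 0.5, 0, -1.5, 3.5, 0], [-6.5, 3, 1, 0.5, -1.5, 3.5, 0]],
  ],
)

```text
time: 6.78
eef_pos: [0.5435, 0.0682, 0.0234]
eef_rot: [0.603, 2.926, -0.047]
contact_force: [-3.4, -0.6, -1.2]
gripper_width: -0.003
```

Run:
```python
from plan import *
im,o=discs("scene"); print(o, [np.round(w2p([a[1],a[2],0]),1) for a in o])
rows([wp(s,s/157*40,1) for s in np.arange(42,85,6)])
```

```text
[((297, 210, 37, 38), 606.4, 47.2, 58.1), ((335, 142, 42, 41), 424.3, 242.7, 80.4)] [array([-58.2,  -4.4,   0. ]), array([-248.9,  182.6,    0. ])]
t 6.83 plate [-121.1   14.8   23.7] toolz [ 0.15 -0.06 -0.99] x az(plate) 159.3 F [-1.   0.7  0.2] q [ 0.12  0.54 -0.47  2.08  0.69  0.55  0.29]
[[-7.5,3.5,1,0.5,-1.5,3.5,0],[-6,3,1,1,-1.5,3,0],[-6,3.5,1.5,0.5,-1.5,3.5,0],[-6,3.5,1.5,1,-1.5,3.5,0],[-6,3,1.5,1,-2,3,0],[-6,3.5,1.5,1,-1.5,3.5,0],[-6,3.5,2,1,-1.5,3,0],[-5.5,3,2.5,1.5,-1.5,3.5,0]]
end [-64.5  10.1  23.8] 603.9
```

>>> drive_tool(
  deltas=[
    [[-7.5, 3.5, 1, 0.5, -1.5, 3.5, 0], [-6, 3, 1, 1, -1.5, 3, 0], [-6, 3.5, 1.5, 0.5, -1.5, 3.5, 0], [-6, 3.5, 1.5, 1, -1.5, 3.5, 0], [-6, 3, 1.5, 1, -2, 3, 0], [-6, 3.5, 1.5, 1, -1.5, 3.5, 0], [-6, 3.5, 2, 1, -1.5, 3, 0], [-5.5, 3, 2.5, 1.5, -1.5, 3.5, 0]],
  ],
)

```text
time: 7.82
eef_pos: [0.5999, 0.0623, 0.0234]
eef_rot: [1.198, 2.526, -0.231]
contact_force: [-4.2, 1.7, 0.8]
gripper_width: -0.001
```

Run:
```python
from plan import *
im,o=discs("scene"); print(o, [np.round(w2p([a[1],a[2],0]),1) for a in o])
cv2.imwrite("pics/scene2.png",cv2.resize(im[40:320,130:430],None,fx=2,fy=2)[:,:,::-1])
rows([wp(s,s/157*40,1) for s in np.arange(90,134,6)])
```

```text
[((292, 224, 38, 40), 645.7, 20.0, 57.3), ((352, 145, 25, 39), 435.3, 250.1, 80.4)] [array([-17.7, -29.8,   0. ]), array([-238.3,  190.5,    0. ])]
t 7.88 plate [-64.   11.6  23.4] toolz [ 0.23 -0.28 -0.93] x az(plate) 131.9 F [0.1 1.9 0.1] q [-0.23  0.58 -0.16  2.    0.84  0.62 -0.38]
[[-6.5,2,2,1,-1.5,3,0],[-6,3.5,2.5,1.5,-1.5,3.5,0],[-5.5,3,2.5,1.5,-1.5,3,0],[-5.5,3.5,3,1.5,-1.5,3,0],[-6,3,2.5,1.5,-1.5,3,0],[-5,3.5,3,2,-1.5,3,0],[-5.5,3,3.5,1.5,-1.5,3,0],[-5.5,3.5,3,2,-1.5,3,0]]
end [-17.3 -19.7  24.2] 647.3
```

View pics/scene2.png

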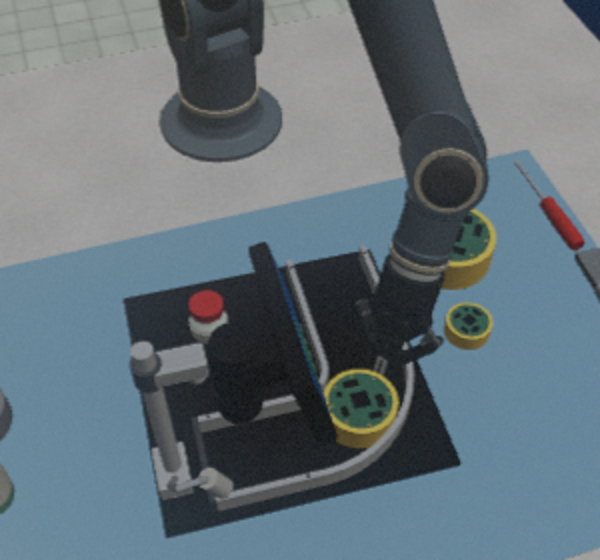

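The carrier, at crop pixel (362,400), is halfway round the bend with the fingers behind it at (383,365). The wrist leans back, well clear of the screen at (310,350). Continuing.

>>> drive_tool(
  deltas=[
    [[-6.5, 2, 2, 1, -1.5, 3, 0], [-6, 3.5, 2.5, 1.5, -1.5, 3.5, 0], [-5.5, 3, 2.5, 1.5, -1.5, 3, 0], [-5.5, 3.5, 3, 1.5, -1.5, 3, 0], [-6, 3, 2.5, 1.5, -1.5, 3, 0], [-5, 3.5, 3, 2, -1.5, 3, 0], [-5.5, 3, 3.5, 1.5, -1.5, 3, 0], [-5.5, 3.5, 3, 2, -1.5, 3, 0]],
  ],
)

```text
time: 8.88
eef_pos: [0.6455, 0.0298, 0.0238]
eef_rot: [1.67, 2.052, -0.499]
contact_force: [-1.8, 1.1, -1.0]
gripper_width: 0.002
```

Run:
```python
from plan import *
im,o=discs("scene"); print(o, [np.round(w2p([a[1],a[2],0]),1) for a in o])
rows([wp(s,min(s/157*40,40),1) for s in np.arange(138,187,6)])
```

```text
[((277, 236, 39, 35), 660.9, -23.3, 49.9)] [array([ -0.5, -72.4,   0. ])]
t 8.93 plate [-16.7 -20.1  23.8] toolz [ 0.11 -0.54 -0.83] x az(plate) 104.2 F [ 0.7  1.6 -0.3] q [-0.37  0.72 -0.    1.79  0.77  0.91 -0.74]
[[-5,2.5,3,2,-2,2.5,0],[-5,3.5,3.5,2,-1.5,3,0],[-5,3,4,2,-1.5,2.5,0],[-5,3.5,4,2.5,-1.5,3,0],[-4.5,0.5,3.5,0,0,0.5,0],[-5,0,4,0,0,0,0],[-4.5,0,4,0,0,0,0],[-4.5,0,3.5,0,0,0,0],[-4.5,0,4,0,0,0,0]]
end [  0.1 -72.4  24. ] 661.9
```

>>> drive_tool(
  deltas=[
    [[-5, 2.5, 3, 2, -2, 2.5, 0], [-5, 3.5, 3.5, 2, -1.5, 3, 0], [-5, 3, 4, 2, -1.5, 2.5, 0], [-5, 3.5, 4, 2.5, -1.5, 3, 0], [-4.5, 0.5, 3.5, 0, 0, 0.5, 0], [-5, 0, 4, 0, 0, 0, 0], [-4.5, 0, 4, 0, 0, 0, 0], [-4.5, 0, 3.5, 0, 0, 0, 0]],
  ],
)

```text
time: 9.93
eef_pos: [0.6603, -0.0196, 0.0252]
eef_rot: [1.863, 1.778, -0.673]
contact_force: [0.2, 2.6, -0.1]
gripper_width: -0.002
```

Run:
```python
from plan import *
im,o=discs("scene"); print(o, [np.round(w2p([a[1],a[2],0]),1) for a in o])
a=im[40:320,130:430]; b=robot.read_camera("top")[60:340,180:480]
cv2.imwrite("pics/both3.png",cv2.resize(np.hstack([a,b]),(800,373))[:,:,::-1])
rows([wp(s,40,1) for s in np.arange(186,237,6)])
```

```text
[((257, 241, 40, 35), 663.5, -72.3, 52.3)] [array([   4.3, -121.2,    0. ])]
t 10.03 plate [ -1.3 -69.7  25.5] toolz [-0.03 -0.64 -0.77] x az(plate) 89.7 F [ 0.1  0.5 -0.2] q [-0.37  0.8   0.07  1.67  0.7   1.07 -0.83]
[[-1,1.5,3,0,0,0,0],[-5,0,4,0,0,0,0],[-4.5,0,3.5,0,0,0,0],[-4.5,0,4,0,0,0,0],[-4.5,0,4,0,0,0,0],[-4.5,0,4,0,0,0,0],[-4.5,0,3.5,0,0,0,0],[-5,0,4,0,0,0,0],[-4.5,0,4,0,0,0,0]]
end [ 1.000e-01 -1.207e+02  2.400e+01] 663.2
```

View pics/both3.png

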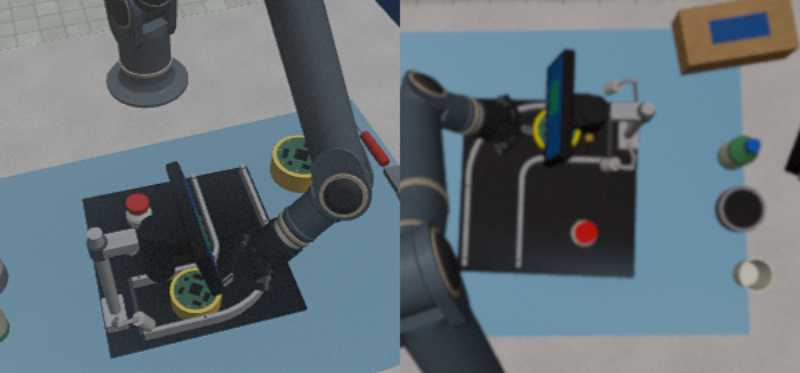

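The carrier, at left-image pixel (195,292), is now in the second leg. The leaning fingers pass below the screen with a clear gap, and the bystanders are unmoved. Advancing to about 18 mm short, then slowly.

>>> drive_tool(
  deltas=[
    [[-1, 1.5, 3, 0, 0, 0, 0], [-5, 0, 4, 0, 0, 0, 0], [-4.5, 0, 3.5, 0, 0, 0, 0], [-4.5, 0, 4, 0, 0, 0, 0], [-4.5, 0, 4, 0, 0, 0, 0], [-4.5, 0, 4, 0, 0, 0, 0], [-4.5, 0, 3.5, 0, 0, 0, 0]],
  ],
)

```text
time: 10.9
eef_pos: [0.6603, -0.0578, 0.0235]
eef_rot: [1.863, 1.777, -0.673]
contact_force: [-0.2, 2.6, -0.4]
gripper_width: 0.0
```

Run:
```python
from plan import *
im,o=discs("scene"); print(o, [np.round(w2p([a[1],a[2],0]),1) for a in o])
a=im[150:300,180:330]
cv2.imwrite("pics/sc4.png",cv2.resize(a,(600,600),interpolation=cv2.INTER_CUBIC)[:,:,::-1])
rows([(p2w(0,-122,24),Rt(-90,40),4),(p2w(0,-134,24),Rt(-90,40),12)])
```

```text
[((242, 245, 40, 35), 663.7, -111.7, 52.1)] [array([   6.3, -160.6,    0. ])]
t 10.95 plate [   0.2 -108.3   23.6] toolz [-0.03 -0.64 -0.77] x az(plate) 89.7 F [ 0.5  1.  -0.6] q [-0.32  0.79  0.09  1.69  0.72  1.03 -0.81]
[[-2.5,0,2,0,0,0,0],[-3,0,2.5,0,0,0,0],[-2.5,0,2,0,0,0,0],[-2.5,0,2,0,0,0,0],[-1,0,0.5,0,0,0,0],[-0.5,0,1,0,0,0,0],[-1,0,0.5,0,0,0,0],[-0.5,0,0.5,0,0,0,0],[-1,0,0.5,0,0,0,0],[-0.5,0,1,0,0,0,0],[-1,0,0.5,0,0,0,0],[-1,0,0.5,0,0,0,0]]
[[-0.5,0,1,0,0,0,0],[-1,0,0.5,0,0,0,0],[-0.5,0,0.5,0,0,0,0],[-1,0,1,0,0,0,0]]
end [ 1.000e-01 -1.342e+02  2.390e+01] 664.2
```

View pics/sc4.png

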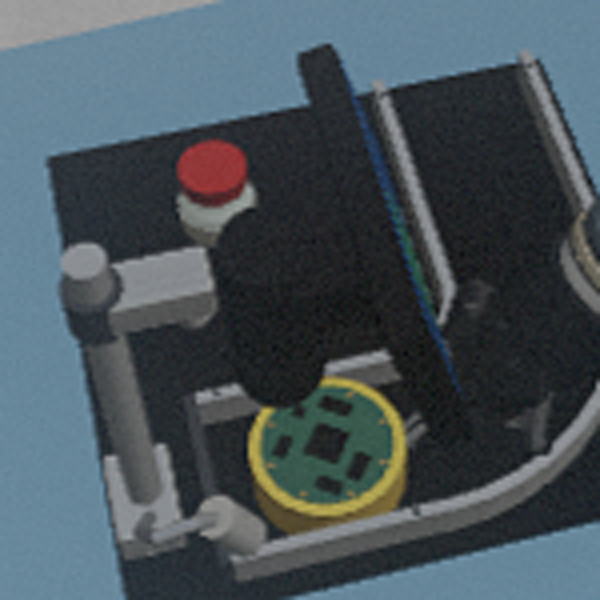

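The carrier, centred at crop pixel (328,445), is flat and about 20 mm short of the dark stop at (205,440). Fingers are behind it at (415,430). Slow advance from here.

>>> drive_tool(
  deltas=[
    [[-2.5, 0, 2, 0, 0, 0, 0], [-3, 0, 2.5, 0, 0, 0, 0], [-2.5, 0, 2, 0, 0, 0, 0], [-2.5, 0, 2, 0, 0, 0, 0]],
  ],
)

```text
time: 11.45
eef_pos: [0.6595, -0.0712, 0.0236]
eef_rot: [1.863, 1.777, -0.674]
contact_force: [0.7, 1.8, -0.1]
gripper_width: 0.003
```

>>> drive_tool(
  deltas=[
    [[-1, 0, 0.5, 0, 0, 0, 0], [-0.5, 0, 1, 0, 0, 0, 0]],
  ],
)

```text
time: 11.7
eef_pos: [0.6594, -0.0731, 0.0235]
eef_rot: [1.863, 1.777, -0.674]
contact_force: [-0.5, 3.5, 2.0]
gripper_width: 0.001
```

>>> drive_tool(
  deltas=[
    [[-1, 0, 0.5, 0, 0, 0, 0], [-0.5, 0, 0.5, 0, 0, 0, 0]],
  ],
)

```text
time: 11.95
eef_pos: [0.6595, -0.0749, 0.0237]
eef_rot: [1.863, 1.777, -0.673]
contact_force: [0.5, 2.6, -0.4]
gripper_width: 0.002
```

Run:
```python
from plan import *
im,o=discs("scene"); print(o, [np.round(w2p([a[1],a[2],0]),1) for a in o])
state(robot.get_obs())
```

```text
[((235, 246, 40, 36), 661.1, -126.2, 53.0)] [array([   4.4, -175.2,    0. ])]
t 12.0 plate [   0.4 -124.2   23.7] toolz [-0.03 -0.64 -0.77] x az(plate) 89.8 F [ 0.8  1.8 -0. ] q [-0.31  0.79  0.09  1.7   0.73  1.01 -0.8 ]
```

>>> drive_tool(
  deltas=[
    [[-1, 0, 0.5, 0, 0, 0, 0], [-0.5, 0, 1, 0, 0, 0, 0]],
  ],
)

```text
time: 12.25
eef_pos: [0.6594, -0.077, 0.0237]
eef_rot: [1.863, 1.777, -0.673]
contact_force: [-0.9, 3.2, 1.9]
gripper_width: 0.002
```

>>> drive_tool(
  deltas=[
    [[-0.5, 0, 0.5, 0, 0, 0, 0], [-0.5, 0, 0.5, 0, 0, 0, 0]],
  ],
)

```text
time: 12.5
eef_pos: [0.6596, -0.0781, 0.0236]
eef_rot: [1.862, 1.777, -0.673]
contact_force: [0.2, 3.1, 1.5]
gripper_width: -0.001
```

>>> drive_tool(
  deltas=[
    [[-0.5, 0, 0.5, 0, 0, 0, 0]],
  ],
)

```text
time: 12.62
eef_pos: [0.6596, -0.0788, 0.0236]
eef_rot: [1.862, 1.777, -0.672]
contact_force: [-0.2, 3.3, 2.4]
gripper_width: 0.003
```

>>> drive_tool(
  deltas=[
    [[-0.5, 0, 0.5, 0, 0, 0, 0]],
  ],
)

```text
time: 12.75
eef_pos: [0.6596, -0.0795, 0.0236]
eef_rot: [1.862, 1.777, -0.672]
contact_force: [0.3, 2.5, 1.8]
gripper_width: -0.004
```

>>> drive_tool(
  deltas=[
    [[-0.5, 0, 0.5, 0, 0, 0, 0]],
  ],
)

```text
time: 12.88
eef_pos: [0.6595, -0.0803, 0.0234]
eef_rot: [1.863, 1.777, -0.673]
contact_force: [-0.6, 3.0, 2.3]
gripper_width: -0.001
```

>>> drive_tool(
  deltas=[
    [[-0.5, 0, 0.5, 0, 0, 0, 0]],
  ],
)

```text
time: 13.0
eef_pos: [0.6594, -0.0808, 0.0232]
eef_rot: [1.863, 1.778, -0.672]
contact_force: [-0.0, 5.1, 3.8]
gripper_width: 0.0
```

Run:
```python
from plan import *
im,o=discs("scene"); print(o, [np.round(w2p([a[1],a[2],0]),1) for a in o])
cv2.imwrite("pics/sc5.png",cv2.resize(im[190:300,190:340],(750,550),interpolation=cv2.INTER_CUBIC)[:,:,::-1])
state(robot.get_obs())
```

```text
[((233, 248, 40, 34), 662.3, -134.5, 52.6)] [array([   5.9, -183.4,    0. ])]
t 13.05 plate [   0.6 -129.9   23.2] toolz [-0.02 -0.64 -0.77] x az(plate) 89.8 F [0.1 3.8 3.1] q [-0.3   0.79  0.09  1.71  0.74  1.   -0.79]
```

View pics/sc5.png

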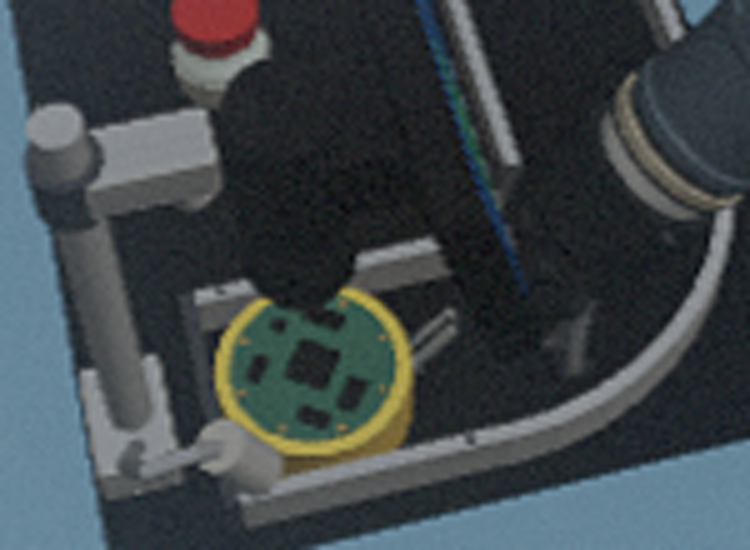

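>>> drive_tool(
  deltas=[
    [[-0.5, 0, 0.5, 0, 0, 0, 0]],
  ],
)

```text
time: 13.18
eef_pos: [0.6595, -0.0809, 0.0232]
eef_rot: [1.863, 1.778, -0.672]
contact_force: [0.2, 6.3, 4.5]
gripper_width: -0.002
```

>>> drive_tool(
  deltas=[
    [[-0.5, 0, 0.5, 0, 0, 0, 0]],
  ],
)

```text
time: 13.3
eef_pos: [0.6595, -0.0809, 0.0232]
eef_rot: [1.863, 1.779, -0.671]
contact_force: [-1.4, 8.4, 6.2]
gripper_width: -0.001
```

The TCP has stalled at plate y ≈ −130 while force climbs to about 10 N in total, so the carrier is home against the stop. Backing off along the channel, then up and back along the tool axis.

>>> drive_tool(
  deltas=[
    [[2, 0, -1.5, 0, 0, 0, 0], [4, 0, -3, 0, 0, 0, 0], [6, 0, -5, 0, 0, 0, 0], [6, 0, -5, 0, 0, 0, 0], [6, 0, -5, 0, 0, 0, 0], [6, 0, -5, 0, 0, 0, 0], [6, 0, -5, 0, 0, 0, 0], [0, 0, -15, 0, 0, 0, 0], [0, 0, -20, 0, 0, 0, 0], [0, 0, -20, 0, 0, 0, 0], [0, 0, -20, 0, 0, 0, 0], [0, 0, -20, 0, 0, 0, 0]],
  ],
)

```text
time: 14.8
eef_pos: [0.6638, 0.026, 0.0967]
eef_rot: [1.863, 1.777, -0.672]
contact_force: [-0.1, 0.4, -0.2]
gripper_width: 0.001
```

>>> drive_tool(
  deltas=[
    [[0, 0, 0, 0, 0, 0, 0], [0, 0, 0, 0, 0, 0, 0]],
  ],
)

```text
time: 15.05
eef_pos: [0.6633, 0.0243, 0.095]
eef_rot: [1.863, 1.777, -0.675]
contact_force: [0.8, -1.3, -0.8]
gripper_width: 0.006
```

Run:
```python
from plan import *
im,o=discs("scene"); print(o, [np.round(w2p([a[1],a[2],0]),1) for a in o])
# carrier centre: ellipse of green board at top height
hsv=cv2.cvtColor(im,cv2.COLOR_RGB2HSV); 
cv2.imwrite("pics/fin.png",cv2.resize(im[150:310,160:360],(800,640)[:2] if 0 else (750,600),interpolation=cv2.INTER_CUBIC)[:,:,::-1])
g=cv2.projectPoints(np.array([[*p2w(0,-185,48)]])/1000,*[robot.get_calibration("scene")[k] for k in("rvec","tvec","mtx")],None)[0]; print("view spot at top height, px",g.ravel(), "in crop",(g.ravel()-[160,150])*3.75)
state(robot.get_obs())
```

```text
[((233, 248, 40, 34), 662.3, -134.5, 52.6), ((334, 142, 43, 41), 424.2, 242.7, 80.4)] [array([   5.9, -183.4,    0. ]), array([-249. ,  182.6,    0. ])]
view spot at top height, px [251.83700449 263.08913191] in crop [344.38876682 424.08424465]
t 15.1 plate [ -0.5 -25.1  94.7] toolz [-0.03 -0.64 -0.77] x az(plate) 89.8 F [ 0.2 -0.2 -0.1] q [-0.41  0.73  0.05  1.61  0.65  1.21 -0.78]
```

View pics/fin.png

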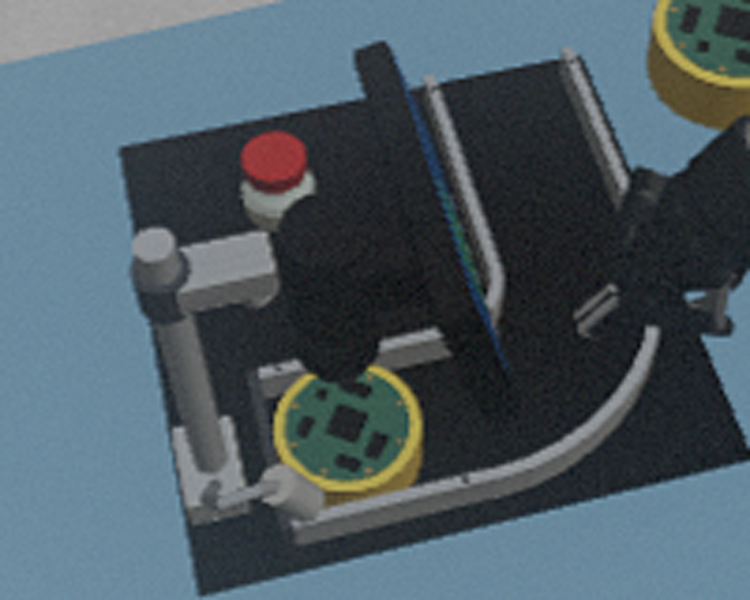

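The board's centre chip is at crop (347,424), and the view spot projects to (344,424), so the offset is about 2 mm. The carrier is flat, and the fingers at (600,310) are in free air with about 0 N. Handing in.

```bash
python3 -c "
from rig import robot
print(robot.close_job())"
```

```text
the job is handed in; nothing more can be done
None
```

I pushed the carrier along the first leg, round the bend and down the second leg until it met the end stop. The tool leaned back to 40° to pass under the screen. I then backed the arm off and handed the job in at about 15 s of the 45 s allowed; no verdict was reported.

**Checks that passed:**
- **Home position:** at the stop the tool stalled while the force rose to about 10 N. In the last picture the board's centre is about 2 mm from the projected view spot, the carrier looks flat, and the force on the arm is about 0 N.
- **On the way:** the largest wrist force I read before the stop was about 4.5 N. In the pictures the arm stayed clear of the microscope, the carrier was never lifted, and the jar stood where it was.

**Checks that disagreed or are missing:**
- **Scene-camera position:** the automatic fit of the yellow outline gave (5.9, −183.4) mm on the plate, against (0, −185) mm for the view spot. That fit includes the side wall and the lens hides part of the disc, so I trusted the board's centre and the contact at the stop instead.
- **Plate size:** opposite edges measured about 371 mm instead of 375 mm because of image blur, so I used the mid-lines.
- **Other bystanders:** I did not measure the loose items on the table afterwards. In the pictures taken along the way they showed no movement.

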